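# Roll a plate's press-on lid home, fed through the lid press with a push stick

## Task

The lid of the 24-well plate is only laid on and has to be rolled home in the lid press: with the orange push stick, first slide the plate across the infeed bed until its long side lies flat against the fence, then push it from behind along the fence, through the low slot in the amber guard and under the roller, until its front end pushes in the red plunger of the end switch, then draw the stick out again. The stop that carries the switch is clamped wherever the last user left it, so feel for the plunger: it must trip, a couple of millimetres in, but never be rammed in to the bottom. Keep gripper and arm off the plate and touch it only with the stick, disturb nothing else on the bench, and finish by standing the stick upright on the bench top, clear of the press.

Things in the scene. Friction and masses are not known exactly. Their poses are not given: they have to be found in the camera images.
- press: Bench lid press, fixed. Origin on the bench under its base; x across the feed, y the feed direction (robot's left when unturned), z up. Base x -95..95, y -235..235 mm; flat steel bed 28 mm above the bench. Infeed bed y -235..-16, open on its -x side. White cheeks at y -16..56, x -71.5..-45.5 and 60..86, 110 mm high, screw knobs to 138 mm. Outfeed bed y 56..235, side rail 10 mm high at x -45.5.
- fence (a point): Point on the guiding face of the aluminium fence, at bed height, at the press's x = 50, y = -125 mm; axes as the press's. The face is the upright plane x = 50 mm, looks to -x, stands 25 mm above the bed (fence 10 mm thick) and runs the whole length of the bed, through the slot.
- slot (a point): Middle of the slot's lower edge, at bed height, where plates go in (press's x = 2.25, y = -16 mm; axes as the press's). The slot is 95.5 mm wide (x -45.5 to 50) and 28 mm high; above it stands the amber see-through finger guard, y -16 to 56 mm, its top 102 mm above the bench. A shoe of the push stick fits through, a gripper does not.
- roller_axis (a point): Middle of the axis of the rubber roller inside the guard (press's y = 20 mm), axis along x. 40 mm in diameter, turns freely, underside 19.5 mm above the bed; springs hold it down with about 10 N and let it rise 6 mm. Pushing the plate under it takes 8 to 17 N, varying on the way; the resistance falls off once the plate's tail has left the roller.
- plate: White 24-well plate with a blue see-through lid, 85.5 (its x) by 127.8 (its y) mm, 0.1 kg, loose on the infeed bed before the slot, off the fence and askew by up to 0.2 rad. Outer skirt 12 mm high. Lid top 23.5 mm above the plate's underside when only laid on, 20 mm when home. Origin: centre of the underside; y along its length, the same way as the press's y when square.
- lid (a joint): Height of the lid on its plate, m: 0 = only laid on, 3.5 mm proud; 0.0035 = pressed fully home. The lid goes down with about 4 N and stays where it is left.
- push_stick: Orange push stick, 0.16 kg, standing on the bench on either side, right or left: flat shoe 170 x 28 mm, 12 mm high, upright handle near its heel. Origin: underside of the shoe, below the handle's middle; x along the shoe to its nose. Shoe from x -20 (heel) to 150 mm (nose, flat square face). Handle 32 mm long (x), 16 mm thick (y), flat sides, its top 104 mm above the shoe's underside.
- stick_grip (a point): Middle of the gripping length of the push stick's handle, 70 mm above the shoe's underside; axes as the stick's.
- plunger (a joint): Red plunger, 9 mm thick, of the end switch, 9 mm proud of the end stop's face: 0 = out, 0.009 m = bottomed. Sprung: 1 N when out, 1.2 N more per mm. Trips at 0.002; spoilt beyond 0.006. The stop, a rigid block across the outfeed bed, is clamped anew each time with its face at the press's y = 168 to 203 mm, setting not reported; the plunger's tip is 9 mm nearer, in mid-slot.
- dish_stack: Bystander: stack of four culture dishes, 91 mm in diameter, 60 mm high. Origin: centre of its underside.
- dish_pair: Bystander: two stacked culture dishes, 91 mm in diameter, 30 mm high, beyond the outfeed. Origin: centre of its underside.
- marker: Bystander: white and blue marker pen, 12 mm thick, 140 mm long, lying on the bench at the right. Origin: underside of its middle.
- reagent: Bystander: glass reagent bottle with a blue cap, 72 mm in diameter, 150 mm high, behind the press. Origin: centre of its underside.
- tube_rack: Bystander: white tube rack, 100 x 200 mm, 72 mm high with its red and orange caps, behind the press. Origin: centre of its underside.
- timer: Bystander: flat white bench timer, 55 x 68 x 20 mm. Origin: centre of its underside.
Not all that is in view belongs to the job. Several things look just like the push_stick: the one meant starts nearest to the robot's base. Leave any green look-alike of the plate alone.

How it is judged:
By the outcome, as a careful person would: the job done as asked, in the order asked, and still so for the second after the job is handed in, with the robot touching nothing.
It also fails if it takes over 69 s, if anything falls off the work surface, if the arm or the gripper's body presses on something with over 40 N, if the wrist force passes 120 N, or if a joint passes its speed limit or range.

## Robot

A 6-joint arm with a two-finger parallel gripper is mounted at the origin on the work surface. World frame = base frame: x ahead of the robot, y to its left, z up, the work surface at z = 0. Lengths are in m, angles in rad, forces in N, time in s.
With the tool pointing down it reaches from about 0.25 to 0.725 m from the base axis. Payload 4 kg.
Tool frame: the origin (TCP) lies midway between the tips of the shut fingers; the grasp point (between the pads) lies 19 mm behind it; x points along the fingers, y is the direction in which the jaws open and shut, and the axes are right-handed (so a half turn about x gives the same grasp; the last joint's range is limited). The gripper opens to 85 mm and grips with 20 to 120 N. Pads are 22 mm wide; open, the fingers measure 114 mm over their backs; the gripper's body (76 mm by 85 mm) begins 54 mm behind the grasp point. The pads swing forward as they close: fully open they stand 13 mm farther back than shut.
Start: joints at [1.134, 0.241, 0.005, 1.335, 0, 1.571], TCP at [0.212, 0.453, 0.231] pointing down, gripper open.
Joint ranges: [-2.72, 2.72], [-1.05, 1.87], [-1.09, 1.28], [-1.99, 2.15], [-1.42, 1.44], [-3.14, 3.14]. Speed limits (rad/s): [2.79, 2.79, 3.14, 3.14, 3.14, 3.14].

## Interface

Orientations are given as a unit quaternion [x, y, z, w].
In Python, from workcell import * gives the robot as it stands.
- The arm moves only by the tool play_rows, never from a script. Its argument "plan" is a list of rows, each a list of 7 numbers: the shift along the tool's x, y, z in mm, then the turn, a rotation vector about the tool's x, y, z in rad, then the closure, from -1 (fully open) to 1 (shut). In form: [[x, y, z, rx, ry, rz, grip], ...]. A call has 1 to 20 rows; each row shifts and turns the commanded pose from where the row before left it, along the tool's axes as they then stand; what a row does not reach is not made up. A row lasts 1/12 s, in which the tool goes at most 41.7 mm and 7.16 degrees, less where a joint would pass 70% of its speed; a pose out of reach is approached as far as the arm can. A call with a gripper value outside its range is refused whole. The fingers move at their own pace and stop on an object; the grip force is fixed at half the most. Time passes only in rows, so rows that do not move let the fingers close. It gives the time, the measured TCP pose, the force and the opening at its end, in the units of the state.
- get_obs(): the state, without advancing time (a new reading comes with each control period).
- camera(name): name is "scene" or "top" or "wrist"; returns a dict with "frame" (400x640x3 uint8, red, green, blue), "depth" (400x640 float32, m along the optical axis (not along the pixel's ray), 0 where there is no reading), "fx", "fy", "cx", "cy" (pixels), "camera_from_world" (4x4, takes a point from world to camera coordinates). Camera axes: x right, y up, looking along -z (the intrinsics and any distortion apply to the point x, -y, -z); pixel columns grow to the right and rows downward; lengths in m; the calibration is good to about 2 mm. A picture is of the moment at which its call begins.
- job_done(): hands the job in, once; it reports no verdict.
Trained networks look in a picture, given as the dict that the camera call returned (one of the last four; its "shot" number tells which), for a name from the list of things; names that differ only in an ending like _2 or _b are one class to them, and where a whole thing is asked for, a point or a joint stands for the part that bears it (a point fixed in the world has none). Each returns a list of dicts, best first, with "confidence" (0 to 1); they miss things now and then, are a little off and sometimes report something else, mostly with a low value. They report only what shows in the picture. A call takes as long as a camera call. They do not tell look-alikes from the thing itself.
- search_frame(thing, picture): "centre" ([x, y, z] in m, in world coordinates, good to about 4 mm: the middle of the surface that is visible of it).
- pinpoint(thing, picture): "centre" ([x, y, z] in m, in world coordinates, good to about 4 mm: a listed point, or the origin of a listed thing).
The state is a dict: "clock": time; "joint_pos": joint angles; "joint_vel": joint speeds; "tau": joint torques, N m; "eef_pos": TCP position; "tool_rot": TCP orientation; "ft_force": force on the tool from outside, world axes, zero at the start; "ft_torque": the same for the moment, N m; "grip_width": finger opening in m.
Only numpy, scipy, OpenCV 4.12 (cv2) and the standard library are available. Lean on these libraries where they do the work, as an engineer would, in place of code of your own. Each camera call takes 0.05 s, during which the arm holds its last target. There are 200 camera calls.

## Working session

There is one attempt and no reset: what is moved stays moved. The work goes in short steps, Python scripts to look and compute and a tool call to move; the robot and the scene stay as the last step left them, time stands still between calls to the robot, and variables do not carry over. Pictures are saved under pics/ and viewed, about 8 in all and at most 12, crops included, and the job is handed in when it is done.

Besides the shell and the picture viewer there is one more tool, called after "Call:" as a command line: name --pt "numbers of a row" for each row, then --argument value for the rest. play_rows: Moves the arm, as the interface text tells. Its arguments: {"type":"object","properties":{"plan":{"type":"array","items":{"type":"array","items":{"type":"number"}}}},"required":["plan"]}

```bash
ls; mkdir -p pics; python3 - <<'E'
from workcell import *
import cv2,numpy as np
o=get_obs(); print({k:np.round(v,3) for k,v in o.items()})
for n in("scene","top"):
    p=camera(n); cv2.imwrite(f"pics/{n}0.png",p["frame"][:,:,::-1])
    print(n,p["fx"],p["cx"],p["cy"],np.round(p["camera_from_world"],3).tolist())
    for t in("press","fence","slot","roller_axis","plate","push_stick","stick_grip","plunger"):
        print(t,[(np.round(d["centre"],3).tolist(),round(d["confidence"],2)) for d in pinpoint(t,p)][:4])
E
```

```text
pics
{'clock': np.float64(0.0), 'joint_pos': array([1.134, 0.241, 0.004, 1.335, 0.   , 1.571]), 'joint_vel': array([ 0.001, -0.   ,  0.002,  0.002,  0.   , -0.002]), 'tau': array([ 1.0000e-03, -3.7232e+01,  2.5241e+01,  1.7000e-02, -0.0000e+00,
       -0.0000e+00]), 'eef_pos': array([0.211, 0.452, 0.23 ]), 'tool_rot': array([ 0.152,  0.69 , -0.154,  0.69 ]), 'ft_force': array([-0.501, -0.543, -0.239]), 'ft_torque': array([0.038, 0.003, 0.011]), 'grip_width': np.float64(0.085)}
scene 402.1708751521011 320.55583104344834 193.37875459726695 [[-0.248, 0.969, 0.011, 0.069], [-0.657, -0.176, 0.733, 0.325], [0.712, 0.175, 0.681, -1.991], [0.0, 0.0, 0.0, 1.0]]
press [([0.607, 0.044, 0.002], 0.7), ([0.67, -0.079, 0.024], 0.26)]
fence [([0.669, -0.077, 0.023], 0.84)]
slot [([0.611, 0.029, 0.027], 0.6)]
roller_axis [([0.614, 0.061, 0.067], 0.61)]
plate [([0.382, -0.009, -0.001], 0.85), ([0.636, -0.483, 0.003], 0.7), ([0.612, -0.06, 0.027], 0.64), ([0.356, 0.275, 0.003], 0.32)]
push_stick [([0.351, 0.275, -0.001], 0.66), ([0.44, 0.652, 0.004], 0.6), ([0.614, 0.06, 0.067], 0.53)]
stick_grip [([0.353, 0.272, 0.07], 0.95), ([0.446, 0.652, 0.069], 0.9)]Traceback (most recent call last):
  File "<stdin>", line 8, in <module>
ValueError: it knows: dish_pair, dish_stack, fence, marker, plate, press, push_stick, reagent, roller_axis, slot, stick_grip, timer, tube_rack
```

```bash
python3 - <<'E'
from workcell import *
import cv2,numpy as np
for n in("scene","top"):
    p=camera(n); cv2.imwrite(f"pics/{n}0.png",p["frame"][:,:,::-1])
    if n=="top":
      np.savez("top0.npz",**{k:p[k] for k in("frame","depth","fx","fy","cx","cy","camera_from_world")})
      print(p["fx"],p["cx"],p["cy"],np.round(p["camera_from_world"],3).tolist())
      for t in("press","fence","slot","roller_axis","plate","push_stick","stick_grip","dish_stack","dish_pair","marker","timer","reagent","tube_rack"):
        print(t,[(np.round(d["centre"],3).tolist(),round(d["confidence"],2)) for d in pinpoint(t,p)][:4])
E
```

```text
454.48545546375885 315.53096641657714 194.47195336780524 [[0.011, -1.0, -0.009, 0.082], [0.997, 0.011, 0.078, -0.597], [-0.078, -0.01, 0.997, -1.515], [0.0, 0.0, 0.0, 1.0]]
press [([0.609, 0.046, -0.001], 0.59)]
fence [([0.672, -0.079, 0.031], 0.71)]
slot [([0.611, 0.03, 0.025], 0.59)]
roller_axis []
plate [([0.638, -0.484, -0.002], 0.91), ([0.383, -0.008, -0.001], 0.58), ([0.61, -0.06, 0.028], 0.55)]
push_stick [([0.446, 0.656, 0.001], 0.9), ([0.349, 0.275, 0.001], 0.63)]
stick_grip [([0.348, 0.274, 0.068], 0.7), ([0.444, 0.656, 0.071], 0.61)]
dish_stack [([0.368, -0.321, 0.002], 0.88)]
dish_pair [([0.594, 0.455, 0.004], 0.95)]
marker [([0.468, -0.365, 0.003], 0.48), ([0.593, 0.455, 0.003], 0.27)]
timer [([0.444, 0.416, -0.004], 0.78), ([0.61, 0.031, 0.025], 0.69), ([0.468, -0.366, 0.001], 0.68), ([0.804, -0.072, 0.001], 0.58)]
reagent [([0.798, 0.159, 0.003], 0.9)]
tube_rack [([0.807, -0.074, 0.003], 0.64), ([0.612, 0.031, 0.024], 0.42)]
```

View pics/scene0.png

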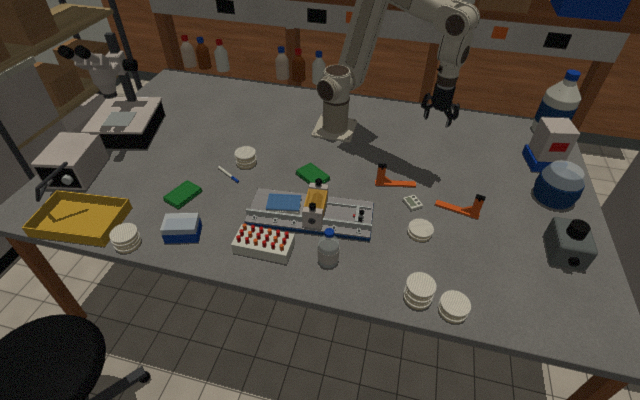

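View pics/top0.png

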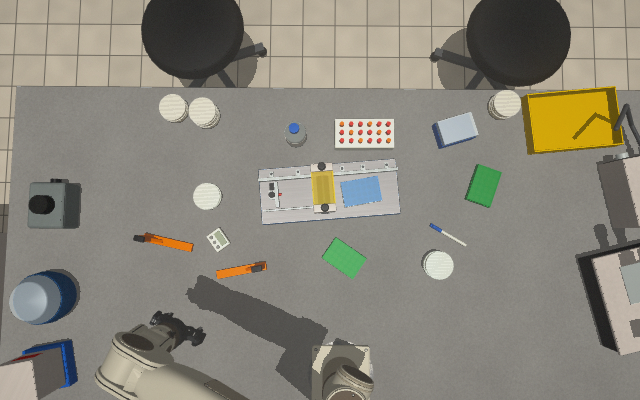

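Two stick candidates: top px (242,269), about 0.44 m from the base, and (163,242), about 0.79 m away. The nearer one fits "nearest to the base". Green look-alikes of the plate are at (344,257) and (483,185). The real plate is blue/white at (361,191). I'll enlarge and measure.

```bash
cat > h.py <<'E'
import numpy as np,cv2
def cloud(p):
    # world xyz per pixel
    d=p["depth"]; v,u=np.mgrid[:d.shape[0],:d.shape[1]]
    c=np.stack([(u-p["cx"])/p["fx"]*d,-(v-p["cy"])/p["fy"]*d,-d],-1)
    M=np.asarray(p["camera_from_world"]); return (c-M[:3,3])@M[:3,:3]
def rect(pts):
    (c,s,a)=cv2.minAreaRect((pts[:,:2]*1000).astype(np.float32)); return np.round(c,1),np.round(s,1),round(a,2)
def px(p,w):
    M=np.asarray(p["camera_from_world"]); c=M[:3,:3]@np.asarray(w)+M[:3,3]
    return p["fx"]*c[0]/-c[2]+p["cx"], p["fy"]*-c[1]/-c[2]+p["cy"]
E
python3 - <<'E'
from h import *
p=dict(np.load("top0.npz")); W=cloud(p); hsv=cv2.cvtColor(p["frame"],cv2.COLOR_RGB2HSV)
H,S,V=[hsv[...,i].astype(int) for i in range(3)]
X,Y,Z=W[...,0],W[...,1],W[...,2]
def comp(m,near):
    n,l,st,c=cv2.connectedComponentsWithStats(m.astype(np.uint8)); k=1+np.argmin(np.hypot(*(c[1:]-near).T)); return l==k
o=comp((H<14)&(S>150)&(V>100),(242,269)); print("stick",rect(W[o]),o.sum(),"shoe",rect(W[o&(Z<.03)]),"handle",rect(W[o&(Z>.06)]),Z[o].max())
b=comp((H>95)&(H<120)&(S>90)&(abs(Y+.06)<.1)&(abs(X-.61)<.1),(361,191)); print("lid",rect(W[b]),np.median(Z[b]))
pl=(abs(Y+.06)<.11)&(abs(X-.61)<.09)&(Z>.038)&(Z<.056)
print("bed Z",np.median(Z[(abs(Y+.06)<.1)&(abs(X-.6)<.08)&(Z<.034)&(Z>.02)]))
pr=(Z>.02)&(Z<.034)&(abs(Y-.045)<.3)&(abs(X-.61)<.16); n,l,st,c=cv2.connectedComponentsWithStats(pr.astype(np.uint8))
m=np.isin(l,[i for i in range(1,n) if st[i,4]>60]); print("base",rect(W[m]))
f=(Z>.045)&(Z<.06)&(abs(Y-.045)<.25)&(X>.63)&(X<.72)
a=np.polyfit(Y[f],X[f],1); print("fence",a,f.sum())
for y in (-.15,-.1,.0,.15,.2):
    q=f&(abs(Y-y)<.01); print(y,np.round([X[q].min(),X[q].max()],4) if q.any() else None)
c1=cv2.resize(p["frame"][145:235,240:410],None,fx=4.6,fy=4.6,interpolation=cv2.INTER_CUBIC)
cv2.imwrite("pics/press_zoom.png",c1[:,:,::-1])
c1=cv2.resize(p["frame"][220:290,120:290],None,fx=4.6,fy=4.6,interpolation=cv2.INTER_CUBIC)
cv2.imwrite("pics/stick_zoom.png",c1[:,:,::-1])
E
```

```text
stick (array([352.5, 341.5]), array([0., 0.]), 0.0) 1 shoe (array([352.5, 341.5]), array([0., 0.]), 0.0) handle (array([0., 0.]), array([0., 0.]), 0.0) 0.010041236839986476
lid (array([608.4, -62.1]), array([ 81.9, 124.4]), 11.03) 0.050985236131486034
bed Z 0.027476765675206204
base (array([608.6,  44.8]), array([189.6, 469.1]), 5.24)
fence [-0.04268404  0.65479269] 605
-0.15 [0.6776 0.6859]
-0.1 [0.6312 0.6818]
0.0 [0.6301 0.6707]
0.15 [0.6489 0.6592]
0.2 [0.6439 0.6558]
```

View pics/press_zoom.png

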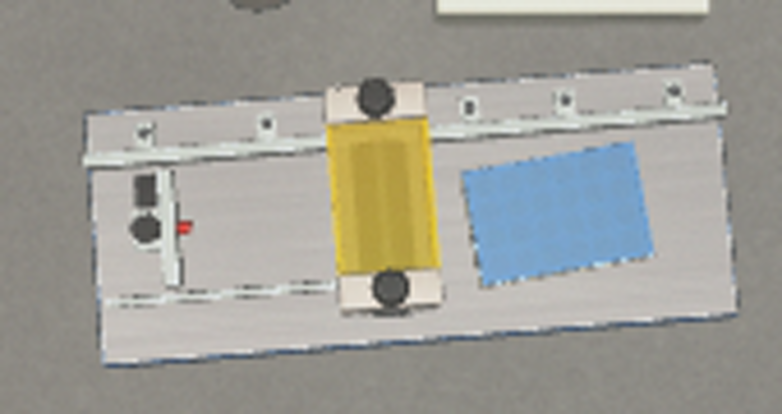

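View pics/stick_zoom.png

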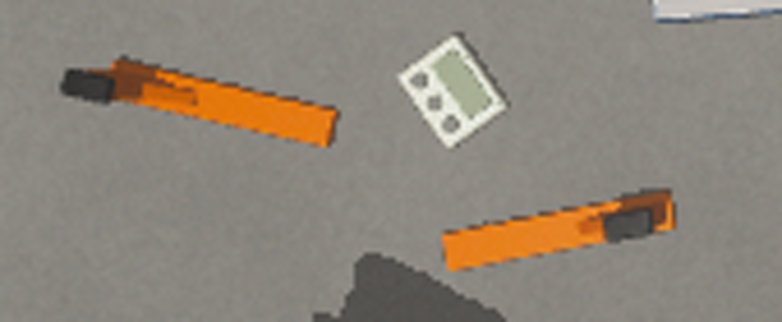

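The crop confirms it: the stick meant has its handle at top px ≈(258,268), with the nose pointing left (+y). The plate is askew about 6° and off the fence, and the stop with the red plunger is in the outfeed. Next I'll compute the stick angle and the move to hover above it.

```bash
cat >> h.py <<'E'
from scipy.spatial.transform import Rotation as R
PS=np.deg2rad(5.3); PO=np.array([.609,.0455]); EX=np.array([np.cos(PS),np.sin(PS)]); EY=np.array([-np.sin(PS),np.cos(PS)])
def press2w(x,y): return PO+(EX*x+EY*y)/1000
def w2press(w): d=np.asarray(w)[:2]-PO; return np.round([d@EX*1000,d@EY*1000],1)
def delta(obs,pos,yaw):
    "tool-axes shift mm and rotvec to bring TCP to pos, pointing down, jaws' axis (tool y) at yaw mod pi"
    Q=R.from_quat(obs["tool_rot"]); y=Q.as_matrix()[:,1]; cur=np.arctan2(y[1],y[0])
    d=(yaw-cur+np.pi/2)%np.pi-np.pi/2; a=cur+d
    yy=np.array([np.cos(a),np.sin(a),0]); xx=np.array([0,0,-1.]); T=np.stack([xx,yy,np.cross(xx,yy)],1)
    print("cur yaw",round(cur,3),"shift",np.round(Q.inv().apply(np.asarray(pos)-obs["eef_pos"])*1000,1),"rotvec",np.round((Q.inv()*R.from_matrix(T)).as_rotvec(),4))
    return Q.as_matrix()
E
python3 - <<'E'
from workcell import *
from h import *
p=dict(np.load("top0.npz")); W=cloud(p); hsv=cv2.cvtColor(p["frame"],cv2.COLOR_RGB2HSV)
X,Y,Z=W[...,0],W[...,1],W[...,2]
r=(abs(X-.35)<.06)&(Y>.2)&(Y<.46)
s=r&(Z>.006)&(Z<.02)&(hsv[...,1]>150);print("shoe",rect(W[s]),s.sum())
h=r&(Z>.08)&(Z<.12)&(Y<.34);print("handle top",rect(W[h]),h.sum(),Z[h].max())
o=get_obs(); print(np.round(delta(o,[.349,.275,.2],np.deg2rad(10)),3)); print(np.round(o["eef_pos"],4))
E
```

```text
shoe (array([340.2, 337.6]), array([ 27. , 168.7]), 11.29) 284
handle top (array([352.3, 274.5]), array([18.3, 33.7]), 11.41) 62 0.1119567441858095
cur yaw 1.134 shift [  31.3 -103.2  199.9] rotvec [0.9595 0.     0.    ]
[[ 0.     0.423  0.906]
 [-0.     0.906 -0.423]
 [-1.    -0.     0.   ]]
[0.2115 0.4531 0.2313]
```

Call:
play_rows --pt "5 -17.1 33.9 0 0 0 -1" --pt "5 -17.1 33.9 0 0 0 -1" --pt "5 -17.1 33.9 0 0 0 -1" --pt "5 -17.1 33.9 0 0 0 -1" --pt "5 -17.1 33.9 0 0 0 -1" --pt "5 -17.1 33.9 0 0 0 -1" --pt "0 0 0 0.117 0 0 -1" --pt "0 0 0 0.117 0 0 -1" --pt "0 0 0 0.117 0 0 -1" --pt "0 0 0 0.117 0 0 -1" --pt "0 0 0 0.117 0 0 -1" --pt "0 0 0 0.117 0 0 -1" --pt "0 0 0 0.117 0 0 -1" --pt "0 0 0 0.118 0 0 -1" --pt "0 0 0 0 0 0 -1" --pt "0 0 0 0 0 0 -1"

```text
clock: 2.48
eef_pos: [0.3524, 0.2741, 0.2014]
tool_rot: [0.448, 0.547, -0.448, 0.547]
ft_force: [-0.4, -0.4, -0.1]
grip_width: 0.0854
```

```bash
python3 - <<'E'
from workcell import *
from h import *
o=get_obs(); print(o["clock"],np.round(o["eef_pos"],4),np.round(o["joint_pos"],2))
delta(o,[.3525,.274,.2],.197)
p=camera("wrist"); W=cloud(p); hsv=cv2.cvtColor(p["frame"],cv2.COLOR_RGB2HSV)
cv2.imwrite("pics/w1.png",p["frame"][:,:,::-1])
X,Y,Z=W[...,0],W[...,1],W[...,2]
r=(abs(X-.35)<.06)&(Y>.2)&(Y<.46)
s=r&(Z>.006)&(Z<.02)&(hsv[...,1]>150);print("shoe",rect(W[s]),s.sum())
h=r&(Z>.095)&(Z<.12)&(Y<.34);print("handle top",rect(W[h]),h.sum(),np.median(Z[h]) if h.any() else 0)
for t in("push_stick","stick_grip"): print([(np.round(d["centre"],4),d["confidence"]) for d in pinpoint(t,p)])
E
```

```text
2.4833 [0.3524 0.2741 0.2014] [ 0.66  0.15 -0.19  1.23 -0.    2.03]
cur yaw 0.2 shift [1.4 0.1 0.1] rotvec [ 0.0029 -0.     -0.0001]
shoe (array([341.4, 340.3]), array([ 26.4, 162.8]), 11.35) 3925
handle top (array([354.1, 274.8]), array([17.5, 33.5]), 12.02) 1034 0.10235396272737236
[(array([ 0.3585,  0.2812, -0.0039]), 0.93)]
[(array([0.356 , 0.2766, 0.0721]), 0.76)]
```

View pics/w1.png

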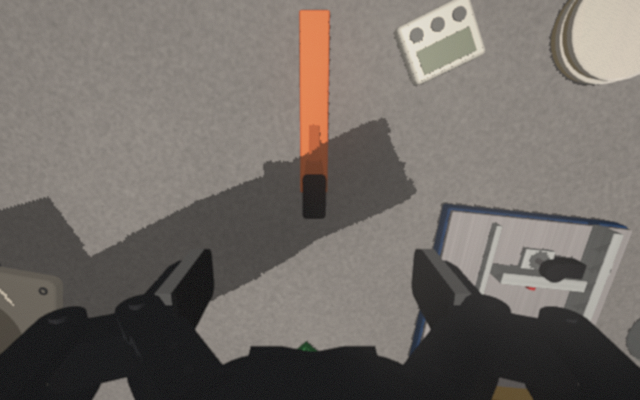

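Wrist view: the handle (314,196) sits midway between the fingers, with the shoe pointing straight up the image. I'll descend and grip.

Call:
play_rows --pt "30 0 0 0 0 0 -1" --pt "30 0 0 0 0 0 -1" --pt "30 0 0 0 0 0 -1" --pt "30 0 0 0 0 0 -1" --pt "20 0 0 0 0 0 -1" --pt "10 0 0 0 0 0 -1" --pt "0 0 0 0 0 0 -1" --pt "0 0 0 0 0 0 1" --pt "0 0 0 0 0 0 1" --pt "0 0 0 0 0 0 1" --pt "0 0 0 0 0 0 1" --pt "0 0 0 0 0 0 1" --pt "0 0 0 0 0 0 1" --pt "0 0 0 0 0 0 1" --pt "0 0 0 0 0 0 1"

```text
clock: 3.88
eef_pos: [0.3529, 0.2744, 0.052]
tool_rot: [0.449, 0.547, -0.448, 0.547]
ft_force: [-0.5, -0.6, 6.0]
grip_width: 0.0154
```

Gripped (15.4 mm opening). Lift, square to the press's angle, and carry the stick to a hover beside the infeed bed.

Call:
play_rows --pt "-15 0 0 0 0 0 1" --pt "-30 0 0 0 0 0 1" --pt "-30 0 0 0 0 0 1" --pt "-15 0 0 0.1075 0 0 1" --pt "0 5 15 0 0 0 1" --pt "0 10 30 0 0 0 1" --pt "0 11 33 0 0 0 1" --pt "0 11 33 0 0 0 1" --pt "0 11 33 0 0 0 1" --pt "0 11 33 0 0 0 1" --pt "0 11 33 0 0 0 1" --pt "0 11 33 0 0 0 1" --pt "0 11 33 0 0 0 1" --pt "0 11 33 0 0 0 1" --pt "0 11 33 0 0 0 1" --pt "0 11 33 0 0 0 1" --pt "0 11 33 0 0 0 1" --pt "0 10 25 0 0 0 1" --pt "0 4 9 0 0 0 1" --pt "0 0 0 0 0 0 1"

```text
clock: 5.55
eef_pos: [0.5417, -0.1549, 0.1403]
tool_rot: [0.478, 0.521, -0.478, 0.521]
ft_force: [-0.4, 0.3, -1.4]
grip_width: 0.0158
```

```bash
cat >> h.py <<'E'
def measure(p,save=None):
    W=cloud(p); hsv=cv2.cvtColor(p["frame"],cv2.COLOR_RGB2HSV); H,S=hsv[...,0].astype(int),hsv[...,1]
    d=W[...,:2]-PO; PX=d@EX*1000; PY=d@EY*1000; Z=W[...,2]*1000
    b=(H>95)&(H<120)&(S>90)&(PY>-240)&(PY<230)&(PX>-75)&(PX<60)&(Z>38)&(Z<70)
    q=np.stack([PX[b],PY[b]],1)/1000
    if b.sum()>30: print("lid press-frame",rect(q),b.sum(),"z",np.median(Z[b]))
    s=(H<16)&(S>150)&(PY>-400)&(PY<60)&(PX>-140)&(PX<60)
    return W,PX,PY,Z,H,S,hsv
E
python3 - <<'E'
from workcell import *
from h import *
o=get_obs(); print(np.round(o["eef_pos"],4),w2press(o["eef_pos"]),np.round(o["ft_force"],1),np.round(o["joint_pos"],2))
p=camera("wrist"); cv2.imwrite("pics/w2.png",p["frame"][:,:,::-1])
W,PX,PY,Z,H,S,hsv=measure(p)
s=(H<16)&(S>150)&(Z>70)&(Z<115)&(PY>-150);q=np.stack([PX[s],PY[s]],1)/1000
print("shoe press",rect(q),s.sum(),np.median(Z[s]), "nose y",np.percentile(PY[s],99.5))
# fence face: top of fence z 53
f=(Z>49)&(Z<58)&(PX>40)&(PX<70)
for y in range(-230,0,30):
    g=f&(abs(PY-y)<6)
    if g.sum()>5: print(y,np.round(np.percentile(PX[g],[2,50,98]),1))
bed=(Z>24)&(Z<33)&(PX>-90)&(PX<45)&(PY<-30)&(PY>-225); print("bed z",np.median(Z[bed]),"edge y",PY[(Z>24)&(Z<33)&(abs(PX)<90)].min())
for t in("fence","slot","press"): print(t,[(w2press(d["centre"]),d["confidence"]) for d in pinpoint(t,p)][:2])
E
```

```text
[ 0.5417 -0.1549  0.1403] [ -85.5 -193.4] [-0.4  0.3 -1.4] [-0.28  0.42  0.02  1.17 -0.    1.21]
lid press-frame (array([  -8.6, -114.9]), array([ 82.7, 110.2]), 5.43) 12871 z 50.11914920979007
shoe press (array([ -84., -113.]), array([74. , 27.2]), 89.65) 7603 98.87018908423912 nose y -76.5588481527071
-230 [50.8 55.  60.4]
-200 [50.5 55.  60.6]
-170 [50.6 55.  60.4]
-140 [50.7 55.1 60.5]
-110 [50.6 55.2 60.5]
-80 [50.7 55.  60.5]
bed z 26.73384157108231 edge y -235.48511450817472
fence [(array([  51.1, -122.1]), 0.96), (array([ -84.5, -190.3]), 0.64)]
slot []
press []
```

View pics/w2.png

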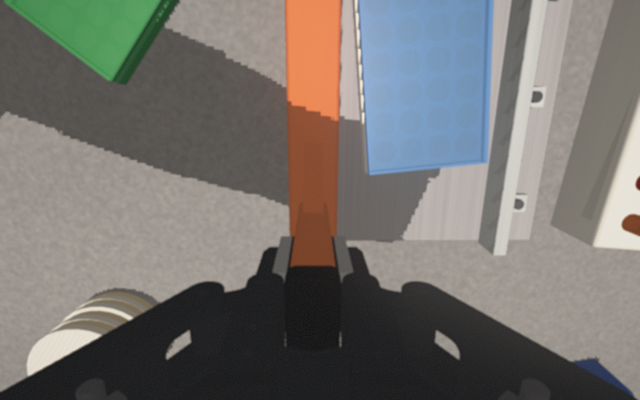

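The press frame agrees with the wrist view (fence face at x≈50.6, shoe parallel within 0.4°). Lower beside the plate and begin sliding it across.

Call:
play_rows --pt "25 0 0 0 0 0 1" --pt "22 0 0 0 0 0 1" --pt "8 0 0 0 0 0 1" --pt "3 0 0 0 0 0 1" --pt "0 3 -3 0 0 0 1" --pt "0 4 0 0 0 0 1" --pt "0 4 0 0 0 0 1" --pt "0 4 0 0 0 0 1" --pt "0 4 0 0 0 0 1" --pt "0 4 0 0 0 0 1" --pt "0 4 0 0 0 0 1" --pt "0 2 0 0 0 0 1" --pt "0 0 0 0 0 0 1"

```text
clock: 6.83
eef_pos: [0.5705, -0.1473, 0.0833]
tool_rot: [0.477, 0.522, -0.477, 0.522]
ft_force: [-0.9, -0.0, -1.2]
grip_width: 0.0152
```

```bash
python3 - <<'E'
from workcell import *
from h import *
o=get_obs(); print(np.round(o["eef_pos"],4),w2press(o["eef_pos"]),np.round(o["ft_force"],2),np.round(o["ft_torque"],2))
for n in("wrist","top"):
    p=camera(n); r=measure(p)
    print(n)
E
```

```text
[ 0.5705 -0.1473  0.0833] [ -56.1 -188.4] [-0.87 -0.05 -1.23] [-0.03  0.05  0.04]
lid press-frame (array([   2.3, -123.6]), array([100.4,  83.9]), 89.82) 22074 z 50.11968328549359
wrist
lid press-frame (array([   0.3, -110.7]), array([124.9,  81. ]), 89.95) 902 z 50.8367865439053
top
```

Plate is already square; now close the remaining ~5 mm to the fence gently.

Call:
play_rows --pt "0 1.5 0 0 0 0 1" --pt "0 1.5 0 0 0 0 1" --pt "0 1 0 0 0 0 1" --pt "0 0.7 0 0 0 0 1" --pt "0 0 0 0 0 0 1"

```text
clock: 7.35
eef_pos: [0.5747, -0.1468, 0.0832]
tool_rot: [0.477, 0.522, -0.477, 0.522]
ft_force: [-0.8, 1.1, -1.3]
grip_width: 0.0155
```

Call:
play_rows --pt "0 0.5 0 0 0 0 1" --pt "0 0.5 0 0 0 0 1" --pt "0 0 0 0 0 0 1"

```text
clock: 7.6
eef_pos: [0.5757, -0.1466, 0.0833]
tool_rot: [0.477, 0.522, -0.477, 0.522]
ft_force: [-0.5, 0.3, -2.2]
grip_width: 0.0152
```

```bash
python3 - <<'E'
from workcell import *
from h import *
o=get_obs(); print(np.round(o["eef_pos"],4),w2press(o["eef_pos"]),np.round(o["ft_force"],2),np.round(o["ft_torque"],2))
p=camera("wrist"); r=measure(p)
E
```

```text
[ 0.5757 -0.1466  0.0833] [ -50.9 -188.2] [-0.49  0.32 -2.17] [-0.07  0.22  0.06]
lid press-frame (array([   7.5, -123.3]), array([100.6,  83.6]), 89.63) 22054 z 50.11571621376001
```

Call:
play_rows --pt "0 0.5 0 0 0 0 1" --pt "0 0.5 0 0 0 0 1" --pt "0 0 0 0 0 0 1" --pt "0 0 0 0 0 0 1"

```text
clock: 7.98
eef_pos: [0.5768, -0.1466, 0.0833]
tool_rot: [0.477, 0.522, -0.477, 0.522]
ft_force: [-0.2, -0.1, -2.1]
grip_width: 0.0157
```

Call:
play_rows --pt "0 0.5 0 0 0 0 1" --pt "0 0.5 0 0 0 0 1" --pt "0 0 0 0 0 0 1" --pt "0 0 0 0 0 0 1"

```text
clock: 8.32
eef_pos: [0.5771, -0.1466, 0.0833]
tool_rot: [0.477, 0.522, -0.477, 0.522]
ft_force: [-2.9, -0.7, 1.0]
grip_width: 0.0157
```

Fence contact felt: −2.9 N, and motion stopped. Back off sideways, draw back behind the plate, and check before crossing over.

Call:
play_rows --pt "0 -4 0 0 0 0 1" --pt "0 -8 0 0 0 0 1" --pt "0 -2 20 0 0 0 1" --pt "0 0 30 0 0 0 1" --pt "0 0 30 0 0 0 1" --pt "0 0 30 0 0 0 1" --pt "0 0 25 0 0 0 1" --pt "0 0 13 0 0 0 1" --pt "0 0 0 0 0 0 1" --pt "0 0 0 0 0 0 1"

```text
clock: 9.15
eef_pos: [0.5765, -0.2952, 0.083]
tool_rot: [0.478, 0.522, -0.477, 0.521]
ft_force: [0.5, -0.2, -0.6]
grip_width: 0.015
```

```bash
python3 - <<'E'
from workcell import *
from h import *
o=get_obs(); print(np.round(o["eef_pos"],4),w2press(o["eef_pos"]),np.round(o["ft_force"],2)); delta(o,np.r_[press2w(6,-336),.081],PS)
p=camera("wrist"); cv2.imwrite("pics/w3.png",p["frame"][:,:,::-1])
W,PX,PY,Z,H,S,hsv=measure(p)
s=(H<16)&(S>150)&(Z>30)&(Z<52)&(PY>-330);q=np.stack([PX[s],PY[s]],1)/1000
print("shoe press",rect(q),s.sum(),np.median(Z[s]), "nose y",np.percentile(PY[s],99.5))
print("nose z",np.median(Z[s&(PY>-215)]),"rear z",np.median(Z[s&(PY<-260)]),"bed",np.median(Z[(Z>24)&(Z<33)&(PX>-40)&(PX<40)&(PY<-185)]))
b=(H>95)&(H<120)&(S>90)&(Z>38)&(Z<70)&(PX>-45)&(PX<52)&(PY<-30)
for y in range(-170,-30,20):
    g=b&(abs(PY-y)<4); 
    if g.sum()>5: print(y,np.round(np.percentile(PX[g],[.5,99.5]),1))
f=(Z>49)&(Z<58)&(PX>40)&(PX<70)&(S<60)
for y in range(-220,0,40):
    g=f&(abs(PY-y)<6)
    if g.sum()>5: print("f",y,np.round(np.percentile(PX[g],[1,99]),1))
E
```

```text
[ 0.5765 -0.2952  0.083 ] [ -63.8 -336.2] [ 0.54 -0.25 -0.6 ]
cur yaw 0.088 shift [ 2.1 69.8 -0.5] rotvec [-0.0042 -0.0011 -0.0001]
shoe press (array([ -62.6, -274.4]), array([111. ,  27.3]), 89.87) 9543 41.6739309326839 nose y -219.40328050106095
nose z nan rear z 41.678821300210195 bed 26.738828540021288
f -220 [50.3 60.8]
  return _methods._mean(a, axis=axis, dtype=dtype,
  ret = ret.dtype.type(ret / rcount)
```

View pics/w3.png

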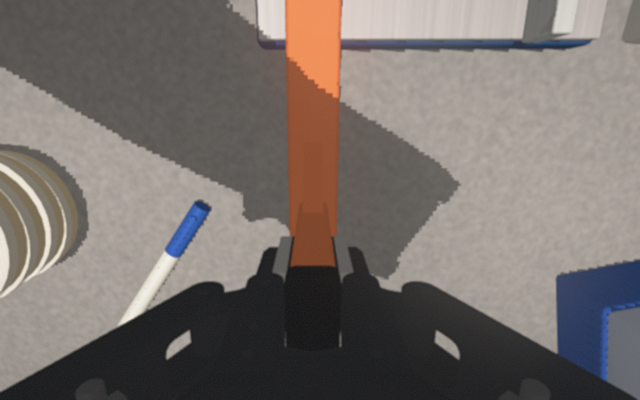

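```bash
python3 - <<'E'
from workcell import *
from h import *
p0=dict(np.load("top0.npz")); W=cloud(p0); g=(W[...,2]>.015)&(W[...,0]>.6)&(W[...,0]<.85)&(W[...,1]>-.45)&(W[...,1]<-.2)
n,l,st,c=cv2.connectedComponentsWithStats(g.astype(np.uint8))
for i in range(1,n):
    if st[i,4]>30: q=W[l==i]; print("obst",np.round(q.min(0),3),np.round(q.max(0),3))
for n in("top","scene"):
    p=camera(n); r=measure(p); W,PX,PY,Z,H,S,hsv=r
    f=(Z>47)&(Z<60)&(PX>40)&(PX<66)&(S<60)
    b=(H>95)&(H<120)&(S>90)&(Z>38)&(Z<70)&(PX>-45)&(PX<52)&(PY<-30)&(PY>-200)
    for y in (-160,-130,-100,-70,-55):
        print(n,y,[np.round([PX[k&(abs(PY-y)<4)].min(),PX[k&(abs(PY-y)<4)].max()],1) if (k&(abs(PY-y)<4)).sum()>2 else 0 for k in (b,f)])
    for x in(-20,7,30): k=b&(abs(PX-x)<4); print("y range",x,PY[k].min().round(1),PY[k].max().round(1)) if k.any() else 0
E
```

```text
obst [ 0.762 -0.445  0.015] [ 0.85  -0.308  0.082]
obst [ 0.6   -0.45   0.015] [ 0.669 -0.424  0.031]
lid press-frame (array([   6.9, -110.2]), array([ 81.8, 124.2]), 0.37) 905 z 50.97940925289712
top -160 [array([-32.7,  44.9]), array([51. , 58.9])]
top -130 [array([-33.3,  47.7]), array([50.2, 57.5])]
top -100 [array([-34.1,  46.1]), array([49.1, 59.3])]
top -70 [array([-32. ,  46.4]), array([51.5, 59.2])]
top -55 [array([-33.8,  46.9]), array([49.2, 56.7])]
y range -20 -170.2 -49.3
y range 7 -169.6 -48.6
y range 30 -171.3 -50.3
lid press-frame (array([5.8, 9.8]), array([ 84.2, 367.1]), 0.93) 472 z 49.25362428424093
scene -160 [array([-33.,  44.]), array([55.8, 63.1])]
scene -130 [array([-28.6,  44.7]), array([50. , 64.6])]
scene -100 [array([-24.3,  48. ]), array([48.9, 64.6])]
scene -70 [array([-29.4,  46.5]), array([56.6, 64.7])]
scene -55 [array([-30.8,  47.8]), array([52.8, 61.8])]
y range -20 -167.1 -49.5
y range 7 -171.1 -51.0
y range 30 -169.3 -50.2
```

Plate centre is (7,−110) with the long side along the fence. Cross over behind the plate and bring the nose almost to its tail.

Call:
play_rows --pt "0 10 0 0 0 0 1" --pt "0 20 0 0 0 0 1" --pt "0 20 0 -0.004 0 0 1" --pt "1 15 0 0 0 0 1" --pt "1 5 0 0 0 0 1" --pt "0 0 -3 0 0 0 1" --pt "0 0 -2 0 0 0 1" --pt "0 0 -2 0 0 0 1" --pt "0 0 0 0 0 0 1"

```text
clock: 10.05
eef_pos: [0.645, -0.2812, 0.0815]
tool_rot: [0.476, 0.523, -0.476, 0.523]
ft_force: [0.0, 0.3, -1.9]
grip_width: 0.0154
```

```bash
python3 - <<'E'
from workcell import *
from h import *
o=get_obs(); print(np.round(o["eef_pos"],4),w2press(o["eef_pos"]),np.round(o["ft_force"],2)); delta(o,np.r_[press2w(6,-329),.081],PS)
p=camera("top");W,PX,PY,Z,H,S,hsv=measure(p)
s=(H<16)&(S>150)&(Z>30)&(Z<52)&(PY>-290)&(PY<-120);q=np.stack([PX[s],PY[s]],1)/1000
print("shoe press",rect(q),s.sum(),"nose y",PY[s].max())
E
```

```text
[ 0.645  -0.2812  0.0815] [   5.6 -328.6] [ 0.04  0.35 -1.92]
cur yaw 0.094 shift [0.5 0.4 0.4] rotvec [ 0.0012 -0.0006  0.0009]
lid press-frame (array([   6.6, -110.1]), array([ 82.3, 123.7]), 0.38) 906 z 50.78339026057284
shoe press (array([   4.9, -234.2]), array([111.7,  27. ]), 89.46) 261 nose y -178.19542617109224
```

Call:
play_rows --pt "0 0 -2 0 0 0 1" --pt "0 0 -3 0 0 0 1" --pt "0 0 -4 0 0 0 1" --pt "0 0 -4 0 0 0 1" --pt "0 0 -4 0 0 0 1" --pt "0 0 -4 0 0 0 1" --pt "0 0 -4 0 0 0 1" --pt "0 0 -4 0 0 0 1" --pt "0 0 -4 0 0 0 1" --pt "0 0 -4 0 0 0 1" --pt "0 0 -4 0 0 0 1" --pt "0 0 -4 0 0 0 1" --pt "0 0 -4 0 0 0 1" --pt "0 0 -3 0 0 0 1"

```text
clock: 11.27
eef_pos: [0.6411, -0.2294, 0.0813]
tool_rot: [0.476, 0.523, -0.476, 0.523]
ft_force: [1.0, -0.6, 0.3]
grip_width: 0.0153
```

```bash
cat > chk.py <<'E'
from workcell import *
from h import *
import sys
o=get_obs(); print(np.round(o["eef_pos"],4),w2press(o["eef_pos"]),"F",np.round(o["ft_force"],2),"grip",o["grip_width"]); delta(o,np.r_[press2w(6,-150),.081],PS)
p=camera("top");W,PX,PY,Z,H,S,hsv=measure(p)
s=(H<16)&(S>150)&(Z>30)&(Z<52)&(PY>-290)&(PY<60)&(PX>-30)&(PX<30);q=np.stack([PX[s],PY[s]],1)/1000
if s.sum()>20: print("shoe press",rect(q),s.sum(),"nose y",PY[s].max())
b=(H>95)&(H<120)&(S>90)&(Z>38)&(Z<70)&(PX>-44)&(PX<49)&(abs(PY)<230)
for lo,hi in((-200,-18),(58,200)):
    k=b&(PY>lo)&(PY<hi)
    for y in range(lo+10,hi,25):
        g=k&(abs(PY-y)<4)
        if g.sum()>4: print("lid x-range at",y,np.round([PX[g].min(),PX[g].max()],1))
    if k.sum()>20: print("lid y",PY[k].min().round(1),PY[k].max().round(1),"z",np.median(Z[k]).round(1))
r=((H<8)|(H>172))&(S>120)&(PY>60)&(PY<225)&(PX>-40)&(PX<45)
if r.any(): print("red y",PY[r].min().round(1),PY[r].max().round(1),"x",np.median(PX[r]).round(1),r.sum())
st=(Z>40)&(Z<75)&(PY>140)&(PY<215)&(PX>-35)&(PX<40)&(S<60)
if st.any(): print("stop y pct",np.percentile(PY[st],[1,10,50,90]).round(1),st.sum())
cv2.imwrite("pics/%s.png"%sys.argv[1],cv2.resize(p["frame"][145:235,240:430],None,fx=4.2,fy=4.2,interpolation=cv2.INTER_CUBIC)[:,:,::-1])
E
python3 chk.py t1
```

```text
[ 0.6411 -0.2294  0.0813] [   6.6 -276.7] F [ 0.97 -0.58  0.27] grip 0.01531441899381715
cur yaw 0.094 shift [   0.3   -0.4 -126.7] rotvec [ 0.0012 -0.0003 -0.0001]
lid press-frame (array([  6.7, -72. ]), array([ 81.8, 104.2]), 0.18) 757 z 50.92680774402181
shoe press (array([   6.3, -199.1]), array([ 27.7, 142.3]), 0.64) 291 nose y -127.78434323051083
lid x-range at -115 [-32.5  45.2]
lid x-range at -90 [-33.3  47.7]
lid x-range at -65 [-31.4  46.1]
lid x-range at -40 [-32.4  44.8]
lid y -124.1 -19.9 z 50.9
red y 162.7 166.4 x 1.8 6
stop y pct [169.5 171.  179.6 194.3] 148
```

Tip of the plunger is at y≈162 by the top view. The plate is square and on the fence, with its front at the slot. Push on under the roller.

Call:
play_rows --pt "0 0 -2 0 0 0 1" --pt "0 0 -4 0 0 0 1" --pt "0 0 -4 0 0 0 1" --pt "0 0 -4 0 0 0 1" --pt "0 0 -4 0 0 0 1" --pt "0 0 -4 0 0 0 1" --pt "0 0 -4 0 0 0 1" --pt "0 0 -4 0 0 0 1" --pt "0 0 -4 0 0 0 1" --pt "0 0 -4 0 0 0 1" --pt "0 0 -4 0 0 0 1" --pt "0 0 -4 0 0 0 1" --pt "0 0 -4 0 0 0 1" --pt "0 0 -4 0 0 0 1" --pt "0 0 -4 0 0 0 1" --pt "0 0 -4 0 0 0 1"

```text
clock: 12.65
eef_pos: [0.6361, -0.1749, 0.0836]
tool_rot: [0.475, 0.518, -0.48, 0.526]
ft_force: [-0.1, -16.0, 4.2]
grip_width: 0.0154
```

```bash
python3 chk.py t2
```

```text
[ 0.6361 -0.1749  0.0836] [   6.7 -221.9] F [ -0.14 -16.04   4.23] grip 0.015415818681433751
cur yaw 0.09 shift [  1.7  -0.9 -72. ] rotvec [-0.0028  0.0127 -0.0022]
lid press-frame (array([  6.7, -45.5]), array([50.1, 81. ]), 89.76) 354 z 47.2248811673619
shoe press (array([   6.2, -146. ]), array([ 27.3, 144.8]), 0.25) 282 nose y -73.49643825965117
lid x-range at -65 [-31.3  46.8]
lid x-range at -40 [-32.6  44.6]
lid y -70.6 -20.3 z 47.2
red y 162.8 166.8 x 1.8 6
stop y pct [169.3 171.  180.  194.6] 147
```

Roller load is 16 N and the lid is at its pressed height; the arm lags about 7 mm under load, so I'll advance in a controlled way before the tail leaves the roller.

Call:
play_rows --pt "0 0 -4 0 0 0 1" --pt "0 0 -4 0 0 0 1" --pt "0 0 -4 0 0 0 1" --pt "0 0 -4 0 0 0 1" --pt "0 0 -4 0 0 0 1" --pt "0 0 -4 0 0 0 1" --pt "0 0 -4 0 0 0 1" --pt "0 0 -4 0 0 0 1" --pt "0 0 -4 0 0 0 1" --pt "0 0 -4 0 0 0 1" --pt "0 0 -4 0 0 0 1" --pt "0 0 -4 0 0 0 1" --pt "0 0 -4 0 0 0 1" --pt "0 0 -4 0 0 0 1" --pt "0 0 -4 0 0 0 1" --pt "0 0 0 0 0 0 1" --pt "0 0 0 0 0 0 1"

```text
clock: 14.12
eef_pos: [0.6305, -0.1139, 0.0832]
tool_rot: [0.475, 0.519, -0.479, 0.525]
ft_force: [-1.3, -13.5, 3.7]
grip_width: 0.0157
```

```bash
python3 chk.py t3
```

```text
[ 0.6305 -0.1139  0.0832] [   6.7 -160.7] F [ -1.25 -13.48   3.68] grip 0.015670215683726573
cur yaw 0.09 shift [  2.1  -0.8 -10.8] rotvec [-0.0021  0.0105 -0.002 ]
lid press-frame (array([ 6.7, 85.7]), array([81.5, 57.2]), 0.02) 418 z 47.11753762014411
shoe press (array([  5.9, -85.1]), array([127.7,  26.4]), 89.97) 261 nose y -21.278423121038298
lid x-range at 68 [-34.1  46.9]
lid x-range at 93 [-32.   45.9]
lid y 58.2 114.3 z 47.1
red y 162.7 166.9 x 1.6 6
stop y pct [169.2 171.2 180.  194.2] 147
```

Call:
play_rows --pt "0 0 -2 0 0 0 1" --pt "0 0 -2 0 0 0 1" --pt "0 0 -2 0 0 0 1" --pt "0 0 -2 0 0 0 1" --pt "0 0 -2 0 0 0 1" --pt "0 0 -2 0 0 0 1" --pt "0 0 -2 0 0 0 1" --pt "0 0 -2 0 0 0 1" --pt "0 0 -2 0 0 0 1" --pt "0 0 -2 0 0 0 1" --pt "0 0 -2 0 0 0 1" --pt "0 0 -2 0 0 0 1" --pt "0 0 -2 0 0 0 1" --pt "0 0 -2 0 0 0 1" --pt "0 0 -2 0 0 0 1" --pt "0 0 0 0 0 0 1"

```text
clock: 15.5
eef_pos: [0.6267, -0.0782, 0.0813]
tool_rot: [0.476, 0.523, -0.476, 0.523]
ft_force: [0.8, -1.4, -1.0]
grip_width: 0.0151
```

```bash
python3 chk.py t4
```

```text
[ 0.6267 -0.0782  0.0813] [   6.1 -124.8] F [ 0.84 -1.39 -0.97] grip 0.015110484139551945
cur yaw 0.094 shift [ 0.2 -0.2 25.2] rotvec [ 0.001  -0.0009  0.0002]
lid press-frame (array([  6.8, 103.9]), array([82.3, 93.7]), 0.3) 682 z 47.655522489669174
shoe press (array([  5.6, -65. ]), array([87.1, 26.9]), 89.55) 165 nose y -21.372686669018552
lid x-range at 68 [-33.7  48.1]
lid x-range at 93 [-31.7  46. ]
lid x-range at 118 [-33.2  44.4]
lid x-range at 143 [-34.2  46.6]
lid y 58.3 150.8 z 47.7
red y 162.8 166.8 x 1.7 6
stop y pct [169.2 171.  179.9 194.2] 146
```

The tail is out of the roller and resistance is gone; front at ≈153, tip ≈162. Creep forward, then feel.

Call:
play_rows --pt "0 0 -1 0 0 0 1" --pt "0 0 -1 0 0 0 1" --pt "0 0 -1 0 0 0 1" --pt "0 0 -1 0 0 0 1" --pt "0 0 -1 0 0 0 1" --pt "0 0 0 0 0 0 1"

```text
clock: 16.05
eef_pos: [0.6264, -0.0734, 0.0812]
tool_rot: [0.476, 0.523, -0.476, 0.523]
ft_force: [-0.2, -0.5, -1.3]
grip_width: 0.0153
```

```bash
cat > ft.py <<'E'
from workcell import *
from h import *
F=[];P=[]
for i in range(8):
    camera("wrist"); o=get_obs(); F.append(o["ft_force"]); P.append(w2press(o["eef_pos"]))
F=np.array(F); print("feed force",np.round((F[:,:2]@EY).mean(),2),"+-",np.round((F[:,:2]@EY).std(),2),"z",F[:,2].mean().round(2),"pos",np.mean(P,0).round(2),o["clock"])
E
python3 ft.py
```

```text
feed force -0.06 +- 0.5 z -1.44 pos [   6.21 -120.05] 16.45
```

Call:
play_rows --pt "0 0 -1 0 0 0 1" --pt "0 0 -1 0 0 0 1" --pt "0 0 0 0 0 0 1"

```text
clock: 16.7
eef_pos: [0.6263, -0.0718, 0.0813]
tool_rot: [0.476, 0.523, -0.476, 0.523]
ft_force: [0.1, -0.8, -1.0]
grip_width: 0.015
```

```bash
python3 ft.py
```

```text
feed force -0.66 +- 0.44 z -1.17 pos [   6.39 -118.4 ] 17.1
```

Call:
play_rows --pt "0 0 -0.5 0 0 0 1" --pt "0 0 -0.5 0 0 0 1" --pt "0 0 0 0 0 0 1"

```text
clock: 17.35
eef_pos: [0.6262, -0.0709, 0.0814]
tool_rot: [0.476, 0.523, -0.476, 0.523]
ft_force: [-0.4, -1.0, -1.3]
grip_width: 0.0154
```

```bash
python3 ft.py
```

```text
feed force -1.49 +- 0.48 z -0.9 pos [   6.36 -117.5 ] 17.75
```

Call:
play_rows --pt "0 0 -0.5 0 0 0 1" --pt "0 0 -0.5 0 0 0 1" --pt "0 0 0 0 0 0 1"

```text
clock: 18.0
eef_pos: [0.6262, -0.0702, 0.0815]
tool_rot: [0.476, 0.522, -0.476, 0.523]
ft_force: [0.2, -3.4, -0.3]
grip_width: 0.0157
```

```bash
python3 ft.py
```

```text
feed force -3.7 +- 0.31 z -0.37 pos [   6.45 -116.69] 18.4
```

Call:
play_rows --pt "0 0 -0.5 0 0 0 1" --pt "0 0 -0.5 0 0 0 1" --pt "0 0 0 0 0 0 1"

```text
clock: 18.65
eef_pos: [0.6261, -0.0691, 0.0815]
tool_rot: [0.476, 0.522, -0.476, 0.523]
ft_force: [0.0, -4.8, 0.3]
grip_width: 0.0157
```

```bash
python3 ft.py; python3 chk.py t5
```

```text
feed force -5.19 +- 0.42 z 0.47 pos [   6.44 -115.7 ] 19.05
[ 0.6261 -0.0691  0.0814] [   6.4 -115.7] F [ 0.08 -5.93  0.2 ] grip 0.015397974116988141
cur yaw 0.093 shift [ 0.5 -0.5 34.3] rotvec [ 0.0007  0.0006 -0.0003]
lid press-frame (array([  6.7, 108.5]), array([ 82.4, 102.9]), 0.34) 750 z 47.53696259707246
shoe press (array([  6.4, -59.8]), array([27.1, 77.7]), 1.42) 142 nose y -21.25070685277319
lid x-range at 68 [-33.8  48.1]
lid x-range at 93 [-31.8  46.3]
lid x-range at 118 [-33.4  44.5]
lid x-range at 143 [-34.2  47. ]
lid y 58.1 159.9 z 47.5
red y 163.2 166.8 x 1.7 4
stop y pct [165.5 170.9 179.6 194.3] 150
```

About 5.2 N, i.e. ≈3 mm of plunger travel by both force and displacement. One last 0.3 mm for margin, then straight back out slowly.

Call:
play_rows --pt "0 0 -0.3 0 0 0 1" --pt "0 0 0 0 0 0 1" --pt "0 0 0 0 0 0 1"

```text
clock: 19.35
eef_pos: [0.6261, -0.0689, 0.0815]
tool_rot: [0.476, 0.522, -0.476, 0.523]
ft_force: [0.2, -5.7, 0.4]
grip_width: 0.0153
```

```bash
python3 ft.py
```

```text
feed force -5.21 +- 0.44 z 0.5 pos [   6.46 -115.5 ] 19.75
```

Call:
play_rows --pt "0 0 1 0 0 0 1" --pt "0 0 2 0 0 0 1" --pt "0 0 3 0 0 0 1" --pt "0 0 6 0 0 0 1" --pt "0 0 12 0 0 0 1" --pt "0 0 20 0 0 0 1" --pt "0 0 20 0 0 0 1" --pt "0 0 20 0 0 0 1" --pt "0 0 20 0 0 0 1" --pt "0 0 15 0 0 0 1" --pt "0 0 5 0 0 0 1" --pt "-10 0 0 0 0 0 1" --pt "-20 0 0 0 0 0 1" --pt "-25 0 0 0 0 0 1" --pt "-10 0 0 0 0 0 1" --pt "0 0 0 0 0 0 1"

```text
clock: 21.08
eef_pos: [0.6399, -0.1916, 0.1508]
tool_rot: [0.477, 0.521, -0.474, 0.525]
ft_force: [-0.5, 0.1, -0.2]
grip_width: 0.0155
```

```bash
python3 chk.py t6
```

```text
[ 0.6399 -0.1916  0.1508] [   8.9 -238.9] F [-0.48  0.12 -0.23] grip 0.015453926678102688
cur yaw 0.095 shift [ 69.6  -3.2 -89.1] rotvec [ 0.0023  0.0024 -0.0073]
lid press-frame (array([  6.5, 107.7]), array([ 81.8, 101.1]), 0.21) 737 z 47.63103770969047
lid x-range at 68 [-34.  47.]
lid x-range at 93 [-31.4  45.5]
lid x-range at 118 [-33.1  44.8]
lid x-range at 143 [-34.5  46.9]
lid y 58.2 158.3 z 47.6
red y 162.9 166.7 x 2.1 6
stop y pct [159.7 170.7 179.6 194.4] 152
```

View pics/t6.png

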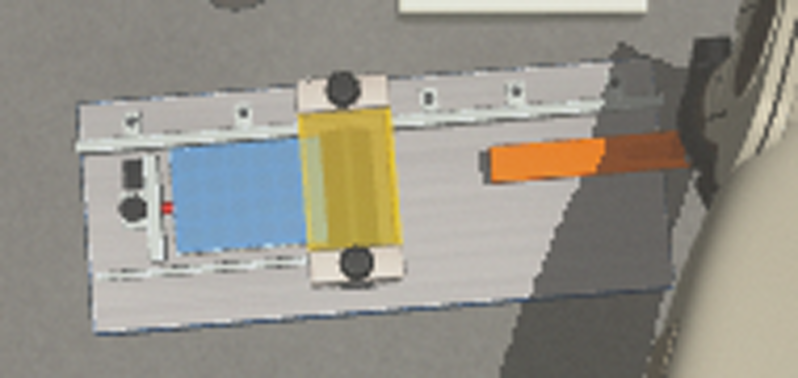

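The plate has sprung back slightly off the plunger after the stick was withdrawn, as the spring would do. To verify the trip depth, compare the lid front edge at sub-pixel level in the three saved frames. The known t4→t5 travel serves as calibration.

```bash
python3 - <<'E'
import cv2,numpy as np
B={}
for n in("t1","t4","t5","t6"):
    im=cv2.imread(f"pics/{n}.png").astype(float); b=im[...,0]-im[...,2]   # blue minus red
    B[n]=b[165:245,155:260]   # lid front region, plunger row excluded below
def integ(n):
    r=np.r_[0:28,60:80]  # skip rows near the plunger (y 200-220)
    return B[n][r].sum()
hi=np.median(B["t6"][5:25,70:90]); lo=np.median(B["t1"][5:25,20:60]);print(hi,lo)
rows=48
w={n:(integ(n)-lo*48*105)/((hi-lo)*48) for n in B}
print(w); k=9.1/(w["t5"]-w["t4"]); print("mm per zoomed px",k,"springback",k*(w["t5"]-w["t6"]),"t4->t6",k*(w["t6"]-w["t4"]))
E
```

```text
77.0 -9.0
{'t1': np.float64(1.4469476744186047), 't4': np.float64(79.39413759689923), 't5': np.float64(90.69815891472868), 't6': np.float64(89.19767441860465)}
mm per zoomed px 0.8050232518269296 springback 1.2079249083856594 t4->t6 7.89207509161434
```

The spring-back was only about 1.4 mm, which doesn't settle it: depth could be anywhere from 1.4 to 3.2 mm depending on friction. A second push, 1.4 mm deeper, lands at 2.8–4.6 mm either way: tripped, and short of 6. Re-enter the slot.

Call:
play_rows --pt "20 -1 0 0 0 0 1" --pt "25 -1 0 0 0 0 1" --pt "15 0 0 0.002 0.002 -0.007 1" --pt "7 0 0 0 0 0 1" --pt "2 0 0 0 0 0 1" --pt "0 0 0 0 0 0 1"

```text
clock: 21.63
eef_pos: [0.6333, -0.1912, 0.0795]
tool_rot: [0.475, 0.526, -0.478, 0.519]
ft_force: [-8.9, 0.9, 17.3]
grip_width: 0.0154
```

```bash
python3 - <<'E'
from workcell import *
from h import *
o=get_obs(); print(np.round(o["eef_pos"],4),w2press(o["eef_pos"]),np.round(o["ft_force"],2)); delta(o,np.r_[press2w(6.4,-125),.0815],.0935)
E
```

```text
[ 0.6333 -0.1912  0.0795] [   2.4 -237.9] [-8.86  0.95 17.27]
cur yaw 0.092 shift [  -1.6    4.  -112.9] rotvec [-0.0015 -0.0037  0.0104]
```

I over-corrected on lowering (the last reading was taken mid-settling): raise 4 mm and undo the trims.

Call:
play_rows --pt "-4 1 0 -0.002 -0.002 0.007 1" --pt "0 1 0 0 0 0 1" --pt "0 0 0 0 0 0 1" --pt "0 0 0 0 0 0 1" --pt "0 0 0 0 0 0 1"

```text
clock: 22.05
eef_pos: [0.6372, -0.1918, 0.0802]
tool_rot: [0.476, 0.523, -0.476, 0.522]
ft_force: [-0.3, -0.1, -0.7]
grip_width: 0.0157
```

```bash
python3 ft.py; python3 - <<'E'
from workcell import *
from h import *
o=get_obs(); print(np.round(o["eef_pos"],4),w2press(o["eef_pos"]),np.round(o["ft_force"],2)); delta(o,np.r_[press2w(6.4,-125),.0815],.0935)
p=camera("wrist"); W,PX,PY,Z,H,S,hsv=measure(p)
s=(H<16)&(S>150)&(Z>30)&(Z<52)&(PY>-250)&(PY<60);print("shoe",rect(np.stack([PX[s],PY[s]],1)/1000),np.median(Z[s]),np.polyfit(PY[s],Z[s],1),"bed",np.median(Z[(Z>24)&(Z<33)&(PX>-40)&(PX<40)&(PY<-85)]))
E
```

```text
feed force -0.2 +- 0.43 z -1.18 pos [   6.32 -239.01] 22.45
[ 0.6375 -0.192   0.0813] [   6.5 -239.1] [ 0.15  0.31 -1.26]
cur yaw 0.093 shift [  -0.2    0.  -114.1] rotvec [-0. -0. -0.]
shoe (array([  85.2, -183. ]), array([183.5, 123.8]), 0.69) 40.49370318859417 [-7.42533144e-03  3.96996313e+01] bed 26.696969856460576
```

Call:
play_rows --pt "0 0 -5 0 0 0 1" --pt "0 0 -12 0 0 0 1" --pt "0 0 -18 0 0 0 1" --pt "0 0 -18 0 0 0 1" --pt "0 0 -18 0 0 0 1" --pt "0 0 -18 0 0 0 1" --pt "0 0 -14 0 0 0 1" --pt "0 0 -9 0 0 0 1" --pt "0 0 -4 0 0 0 1" --pt "0 0 -2 0 0 0 1" --pt "0 0 0 0 0 0 1" --pt "0 0 0 0 0 0 1"

```text
clock: 23.5
eef_pos: [0.6266, -0.0751, 0.0813]
tool_rot: [0.476, 0.523, -0.476, 0.523]
ft_force: [-0.0, 0.3, -1.7]
grip_width: 0.0154
```

```bash
python3 ft.py
```

```text
feed force -0.01 +- 0.27 z -1.17 pos [   6.25 -121.78] 23.9
```

Call:
play_rows --pt "0 0 -1 0 0 0 1" --pt "0 0 -1 0 0 0 1" --pt "0 0 -1 0 0 0 1" --pt "0 0 0 0 0 0 1" --pt "0 0 0 0 0 0 1"

```text
clock: 24.32
eef_pos: [0.6262, -0.0713, 0.0813]
tool_rot: [0.476, 0.523, -0.476, 0.523]
ft_force: [0.9, 0.0, -0.9]
grip_width: 0.0156
```

```bash
python3 ft.py
```

```text
feed force 0.08 +- 0.5 z -1.4 pos [   6.3  -118.05] 24.7167
```

Call:
play_rows --pt "0 0 -0.5 0 0 0 1" --pt "0 0 -0.5 0 0 0 1" --pt "0 0 0 0 0 0 1"

```text
clock: 24.97
eef_pos: [0.6262, -0.071, 0.0815]
tool_rot: [0.476, 0.522, -0.476, 0.523]
ft_force: [-0.1, -2.2, -0.9]
grip_width: 0.0153
```

```bash
python3 ft.py
```

```text
feed force -2.52 +- 0.61 z -0.63 pos [   6.37 -117.52] 25.3667
```

Call:
play_rows --pt "0 0 -0.5 0 0 0 1" --pt "0 0 -0.5 0 0 0 1" --pt "0 0 0 0 0 0 1"

```text
clock: 25.62
eef_pos: [0.6263, -0.0699, 0.0815]
tool_rot: [0.476, 0.522, -0.476, 0.523]
ft_force: [0.8, -3.8, 0.4]
grip_width: 0.0154
```

```bash
python3 ft.py
```

```text
feed force -4.52 +- 0.45 z 0.32 pos [   6.5  -116.37] 26.0167
```

Call:
play_rows --pt "0 0 -0.5 0 0 0 1" --pt "0 0 -0.5 0 0 0 1" --pt "0 0 0 0 0 0 1"

```text
clock: 26.27
eef_pos: [0.6261, -0.0689, 0.0815]
tool_rot: [0.476, 0.522, -0.476, 0.523]
ft_force: [1.6, -5.3, 0.6]
grip_width: 0.0155
```

```bash
python3 ft.py
```

```text
feed force -5.66 +- 0.26 z 0.78 pos [   6.42 -115.5 ] 26.6667
```

Contact was at −118.0, so depth is ≥2.4 mm now (force bound ≤3.9). One more millimetre for a sure trip, then out.

Call:
play_rows --pt "0 0 -0.5 0 0 0 1" --pt "0 0 -0.5 0 0 0 1" --pt "0 0 0 0 0 0 1"

```text
clock: 26.92
eef_pos: [0.626, -0.0683, 0.0816]
tool_rot: [0.476, 0.522, -0.476, 0.523]
ft_force: [0.6, -5.1, 0.1]
grip_width: 0.0153
```

```bash
python3 ft.py; python3 chk.py t7|grep -E "lid y|red|x-range"
```

```text
feed force -6.52 +- 0.35 z 1.11 pos [   6.49 -114.9 ] 27.3167
lid x-range at 68 [-33.8  47.5]
lid x-range at 93 [-31.7  46.3]
lid x-range at 118 [-33.3  44.8]
lid x-range at 143 [-34.2  47. ]
lid y 58.0 160.9 z 47.4
red y 166.5 167.3 x 2.1 3
```

Depth is now between 3.0 and 4.6 mm: tripped and not rammed. Withdraw.

Call:
play_rows --pt "0 0 1 0 0 0 1" --pt "0 0 2 0 0 0 1" --pt "0 0 3 0 0 0 1" --pt "0 0 6 0 0 0 1" --pt "0 0 12 0 0 0 1" --pt "0 0 20 0 0 0 1" --pt "0 0 20 0 0 0 1" --pt "0 0 20 0 0 0 1" --pt "0 0 20 0 0 0 1" --pt "0 0 10 0 0 0 1" --pt "0 0 2 0 0 0 1" --pt "-10 0 0 0 0 0 1" --pt "-25 0 0 0 0 0 1" --pt "-25 0 0 0 0 0 1" --pt "-10 0 0 0 0 0 1" --pt "0 0 0 0 0 0 1" --pt "0 0 0 0 0 0 1" --pt "0 0 0 0 0 0 1"

```text
clock: 28.87
eef_pos: [0.6358, -0.1821, 0.1499]
tool_rot: [0.476, 0.524, -0.476, 0.522]
ft_force: [0.0, 0.7, -1.0]
grip_width: 0.0153
```

```bash
python3 chk.py t8; python3 - <<'E'
import cv2,numpy as np
B={}
for n in("t1","t4","t5","t6","t7","t8"):
    im=cv2.imread(f"pics/{n}.png").astype(float); B[n]=(im[...,0]-im[...,2])[165:245,155:260]
r=np.r_[0:28,60:80]
print({n:round(B[n][r].sum()/86/48*.8,2) for n in B})
E
python3 - <<'E'
from workcell import *
from h import *
o=get_obs(); print(w2press(o["eef_pos"]),o["eef_pos"][2],o["joint_pos"].round(2)); print(w2press([.3525,.274]))
E
```

```text
[ 0.6358 -0.1821  0.1499] [   5.7 -229.1] F [ 0.02  0.73 -1.02] grip 0.015314510664452486
cur yaw 0.094 shift [ 69.    0.6 -79. ] rotvec [ 0.0019 -0.001   0.0022]
lid press-frame (array([  6.3, 107.4]), array([101. ,  81.9]), 89.74) 739 z 47.44828224176304
lid x-range at 68 [-33.8  46.5]
lid x-range at 93 [-31.8  45.7]
lid x-range at 118 [-33.1  44.2]
lid x-range at 143 [-34.4  46.8]
lid y 58.1 158.1 z 47.4
red y 163.1 166.6 x 1.9 6
stop y pct [163.9 170.8 179.6 194.8] 150
{'t1': np.float64(-7.63), 't4': np.float64(54.72), 't5': np.float64(63.77), 't6': np.float64(62.57), 't7': np.float64(64.71), 't8': np.float64(62.65)}
[   5.4 -229.2] 0.14938295092518983 [-0.28  0.61  0.35  1.32  0.    1.2 ]
[-234.3  251.2]
```

```bash
python3 - <<'E'
import cv2,numpy as np
for n in("t1","t2","t3","t4","t5","t6","t7","t8"):
    im=cv2.imread(f"pics/{n}.png").astype(float); red=np.clip(im[...,2]-np.maximum(im[...,1],im[...,0])-15,0,None)[190:230,140:200]
    c=red.sum(0); print(n,int(red.sum()),np.round((c*np.arange(140,200)).sum()/c.sum(),1), "cols>10%",140+np.where(c>.1*c.max())[0][[0,-1]])
E
```

```text
t1 12251 167.6 cols>10% [161 175]
t2 12152 167.6 cols>10% [161 175]
t3 12136 167.6 cols>10% [161 175]
t4 12279 167.6 cols>10% [161 175]
t5 8799 166.0 cols>10% [161 171]
t6 10725 166.8 cols>10% [161 172]
t7 7044 165.2 cols>10% [161 169]
t8 10745 166.7 cols>10% [161 172]
```

Independent estimates of the deepest point: stick travel after contact 3.0 mm, plunger image 2.8–3.8 mm, force ≤4.6 mm. All lie between 2 and 6. Carry the stick back to its original clear spot.

Call:
play_rows --pt "0 -12 0 0 0 0 1" --pt "0 -28 0 0 0 0 1" --pt "0 -30 0 0 0 0 1" --pt "0 -25 -10 0 0 0 1" --pt "0 -10 -30 0 0 0 1" --pt "0 -10 -33 0 0 0 1" --pt "0 -10 -33 0 0 0 1" --pt "0 -10 -33 0 0 0 1" --pt "0 -10 -33 0 0 0 1" --pt "0 -10 -33 0 0 0 1" --pt "0 -10 -33 0 0 0 1" --pt "0 -10 -33 0 0 0 1" --pt "0 -10 -33 0 0 0 1" --pt "0 -10 -33 0 0 0 1" --pt "0 -10 -33 0 0 0 1" --pt "0 -10 -33 0 0 0 1" --pt "0 -10 -33 0 0 0 1" --pt "0 -10 -30 0 0 0 1" --pt "0 -5 -14 0 0 0 1" --pt "0 0 0 0 0 0 1"

```text
clock: 30.58
eef_pos: [0.3507, 0.2746, 0.15]
tool_rot: [0.474, 0.525, -0.475, 0.524]
ft_force: [0.3, -0.2, -1.6]
grip_width: 0.0157
```

Call:
play_rows --pt "25 0 0 0 0 0 1" --pt "25 0 0 0 0 0 1" --pt "20 0 0 0 0 0 1" --pt "10 0 0 0 0 0 1" --pt "5 0 0 0 0 0 1" --pt "0 0 0 0 0 0 1" --pt "0 0 0 0 0 0 1" --pt "0 0 0 0 0 0 1"

```text
clock: 31.25
eef_pos: [0.3535, 0.2726, 0.0669]
tool_rot: [0.477, 0.523, -0.476, 0.523]
ft_force: [0.0, -0.0, -1.2]
grip_width: 0.0153
```

```bash
python3 - <<'E'
from workcell import *
from h import *
p=camera("wrist"); W=cloud(p); hsv=cv2.cvtColor(p["frame"],cv2.COLOR_RGB2HSV);Z=W[...,2]
s=(hsv[...,0]<16)&(hsv[...,1]>150)&(Z<.04)&(W[...,1]>.3)
print("shoe top z",np.median(Z[s]),np.polyfit(W[...,1][s],Z[s],1),"bench",np.median(Z[(Z<.012)]))
o=get_obs();print(o["eef_pos"],o["ft_force"],o["clock"]); delta(o,[.3525,.274,.052],PS)
E
```

```text
shoe top z 0.026364798471851653 [-0.02469561  0.0354021 ] bench -0.0013138405160836976
[0.35361184 0.27281191 0.06713415] [ 0.67348844 -0.81829066 -1.0821155 ] 31.3
cur yaw 0.093 shift [15.1 -1.  -1.3] rotvec [ 0.0007 -0.0009 -0.0015]
```

Call:
play_rows --pt "8 0 0 0 0 0 1" --pt "4 0 0 0 0 0 1" --pt "1 0 0 0 0 0 1" --pt "1 0 0 0 0 0 1" --pt "0 0 0 0 0 0 1" --pt "0 0 0 0 0 0 1"

```text
clock: 31.8
eef_pos: [0.3529, 0.2725, 0.0523]
tool_rot: [0.476, 0.523, -0.476, 0.523]
ft_force: [0.2, 0.2, -0.8]
grip_width: 0.0153
```

Call:
play_rows --pt "0.5 0 0 0 0 0 1" --pt "0.5 0 0 0 0 0 1" --pt "0 0 0 0 0 0 1" --pt "0 0 0 0 0 0 1"

```text
clock: 32.13
eef_pos: [0.3531, 0.2727, 0.0515]
tool_rot: [0.476, 0.523, -0.476, 0.523]
ft_force: [0.1, -0.1, 0.6]
grip_width: 0.0152
```

Contact with the bench felt. Settle and release, wait, then rise straight up.

Call:
play_rows --pt "0.5 0 0 0 0 0 1" --pt "0 0 0 0 0 0 1" --pt "0 0 0 0 0 0 0.4" --pt "0 0 0 0 0 0 0.2" --pt "0 0 0 0 0 0 -0.2" --pt "0 0 0 0 0 0 -1" --pt "0 0 0 0 0 0 -1" --pt "0 0 0 0 0 0 -1" --pt "0 0 0 0 0 0 -1" --pt "0 0 0 0 0 0 -1" --pt "0 0 0 0 0 0 -1" --pt "-5 0 0 0 0 0 -1" --pt "-15 0 0 0 0 0 -1" --pt "-30 0 0 0 0 0 -1" --pt "-30 0 0 0 0 0 -1" --pt "-30 0 0 0 0 0 -1" --pt "-30 0 0 0 0 0 -1" --pt "-10 0 0 0 0 0 -1" --pt "0 0 0 0 0 0 -1"

```text
clock: 33.72
eef_pos: [0.3547, 0.2739, 0.2046]
tool_rot: [0.479, 0.522, -0.473, 0.523]
ft_force: [-1.0, 0.4, 0.2]
grip_width: 0.0854
```

```bash
python3 chk.py t9; python3 - <<'E'
from workcell import *
from h import *
p0=dict(np.load("top0.npz")); p=camera("top"); 
cv2.imwrite("pics/final.png",p["frame"][:,:,::-1])
for t in("push_stick","dish_stack","dish_pair","marker","timer","reagent","tube_rack","plate"): print(t,[(np.round(d["centre"],3).tolist(),round(d["confidence"],2)) for d in pinpoint(t,p)][:3])
p=camera("wrist");W=cloud(p); hsv=cv2.cvtColor(p["frame"],cv2.COLOR_RGB2HSV);Z=W[...,2]
s=(hsv[...,0]<16)&(hsv[...,1]>150)&(Z<.03)&(Z>.005)&(abs(W[...,0]-.35)<.05)
print("shoe",rect(W[s]),np.median(Z[s]),np.polyfit(W[...,1][s],Z[s],1))
E
```

```text
[0.3547 0.2739 0.2046] [-232.1  250.9] F [-0.99  0.45  0.25] grip 0.08542360596146327
cur yaw 0.093 shift [123.5 236.9 401.7] rotvec [ 0.001  -0.0041 -0.0065]
lid press-frame (array([  6.4, 107.5]), array([101.1,  81.5]), 89.91) 737 z 47.508132600436504
lid x-range at 68 [-34.   47.1]
lid x-range at 93 [-31.9  45.7]
lid x-range at 118 [-33.7  45.2]
lid x-range at 143 [-34.2  46.3]
lid y 58.1 158.1 z 47.6
red y 162.7 166.6 x 1.7 6
stop y pct [159.7 170.5 180.  194.2] 149
push_stick [([0.449, 0.66, -0.0], 0.76), ([0.352, 0.273, -0.004], 0.5), ([0.351, 0.268, 0.067], 0.21)]
dish_stack [([0.366, -0.316, 0.003], 0.96)]
dish_pair [([0.596, 0.454, 0.004], 0.72), ([0.674, -0.078, 0.029], 0.69), ([0.612, 0.028, 0.024], 0.49)]
marker [([0.469, -0.367, -0.002], 0.64)]
timer [([0.443, 0.414, -0.004], 0.91)]
reagent [([0.798, 0.159, -0.002], 0.6)]
tube_rack [([0.805, -0.072, 0.002], 0.66)]
plate [([0.635, -0.482, -0.001], 0.87), ([0.385, -0.008, -0.002], 0.66)]
shoe (array([348. , 339.6]), array([ 26.7, 162.8]), 5.28) 0.010715238652286154 [-0.01803078  0.01771857]
```

View pics/final.png

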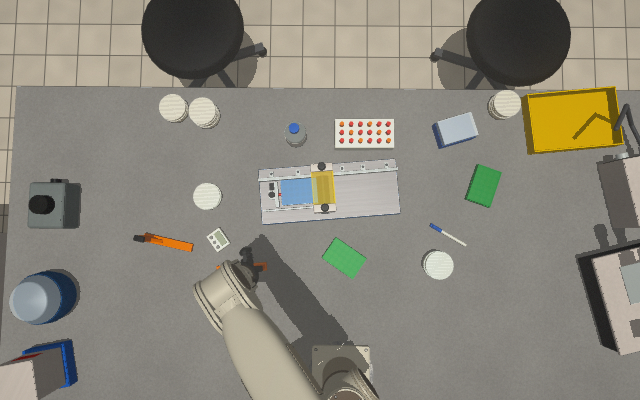

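The final view shows the plate home at the stop (297,191), along the fence. The stick is standing at (242,266) below the open gripper, and the bystanders haven't moved. Handing in.

```bash
python3 -c "
from workcell import *
print(job_done())"
```

```text
the job is handed in; nothing more can be done
None
```

The job is handed in at about 34 s of the 69 s allowed; no verdict is reported. I slid the plate flat against the fence with the side of the shoe and pushed it through the slot and under the roller (up to 16 N). I then felt for the plunger, drew the stick out and stood it back at its starting spot.

**Last checks that agree:**
- **Lid:** its top dropped from about 51 to 47.5 mm above the bench, which matches fully pressed home.
- **Plate:** it lies square along the fence, within about 0.5° in the last picture.
- **Stick:** it stands flat and upright on the bench, clear of the press.
- **Bystanders:** all within about 5 mm of where they started, which is about as well as the networks can locate them.

**What did not fully agree:**
- **Plunger depth:** after the first push (about 5.2 N) the plate sprang back only about 1.4 mm, so I could not be sure the switch had tripped. I re-entered and pushed again to 6.5 N.
- **How deep the second push went:**
  - Stick travel gave about 3.0 mm.
  - The plunger's visible length gave 2.8–3.8 mm.
  - Force put it at no more than 4.6 mm.
  - Spring-back was about 2.05 mm, only just above the 2 mm trip point.
- **Plunger at rest:** since the stick was withdrawn, the spring has pushed the plate back. The plunger now stands at most about 1 mm in, so it is no longer held past its trip point.
- **Stick on the bed:** when I lowered it to re-enter, I pressed it briefly on the press bed with about 17 N and corrected at once.

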